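Drop the tool-case lid onto the fingers and ease it shut

TASK

Close the open tool case: nudge its upright lid forward until it topples over of its own weight, catch it on the fingers on its way down, and ease it fully shut without letting it bang. Do not grip or strike the lid, and leave the plane, the hammer and the block of timber where they lie.

Things in the scene. Friction and masses are not known exactly. Their poses are not given: they have to be found in the camera images.
- case: the wooden tool case, fixed to the bench: an open box 200 (x) x 300 (y) x 90 mm high with chisels in it, walls 10 mm. Origin: centre of its underside; z up; its front wall faces its own -x, the hinges are on its back wall (+x).
- lid (a joint): lid angle, rad: 0 shut, 1.57 upright, stop at 1.9 leaning back. The hinges are damped and a little stiff: from its start (1.52 to 1.68) down to about 1.4 the lid stays roughly where put; between 1.35 and 1.25 it begins to fall by itself, slowly at first; left alone it is shut 1.5 to 3 s after passing 1.2, landing at about 1 rad/s with a bang. 1 N at the free edge tips it, 2.5 N bears it.
- lid_edge (a point): middle of the lid's free edge, on the underside. The lid is a flat plywood panel 225 (hinge to free edge) x 300 x 12 mm, 0.5 kg; the outer face is 12 mm beyond this point. Shut, its underside lies on the rim and the free edge overhangs the front wall by 25 mm, room for fingers to follow it down. Underneath, 105 mm either side of the middle, are two ledges 18 wide, 10 mm deep.
- lid_hinge (a point): middle of the hinge line, on the lid's underside, 90 mm above the bench, at the top outer edge of the back wall; the lid turns about it around the case's y axis, opening upward and back
- plane: bystander, loose: wooden hand plane, 190 x 54 mm and about 75 mm high, in front of the case; origin: centre of its underside
- hammer: bystander, loose: hammer 230 mm long, lying in front of the case; origin: on the bench under its middle
- billet: bystander, loose: block of timber 220 x 65 x 45 mm behind the case; origin: centre of its underside

How it is judged:
By the outcome, as a careful person would: the job done as asked, in the order asked, and still so for the second after the job is handed in, with the robot touching nothing.
It also fails if it takes over 51 s, if anything falls off the work surface, if the arm or the gripper's body presses on something with over 40 N, if the wrist force passes 120 N, or if a joint passes its speed limit or range.

ROBOT

A 6-joint arm with a two-finger parallel gripper is mounted at the origin on the work surface. World frame = base frame: x ahead of the robot, y to its left, z up, the work surface at z = 0. Lengths are in m, angles in rad, forces in N, time in s.
With the tool pointing down it reaches from about 0.3 to 0.85 m from the base axis. Payload 4.2 kg.
Tool frame: the origin (TCP) lies on the centre line of the jaws, within the pads' length; the fingertips stand manip.tip_reach ahead of it and the grasp point (between the pads) lies 6 mm ahead of it (manip.tip_reach is the distance from the TCP to the fingertips, in m); z points along the fingers, y is the direction in which the jaws open and shut (so a half turn about z gives the same grasp; the last joint's range is limited). The gripper opens to 91 mm and grips with 3 to 60 N. Pads are 32 mm wide; open, the fingers measure 118 mm over their backs; the gripper's body (76 mm by 178 mm) begins 60 mm behind the grasp point.
Start: joints at [-1.192, 0.32, 1.565, -0, 1.257, -0.02], TCP at [0.223, -0.53, 0.239] pointing down, gripper open.
Joint ranges: [-3.11, 3.11], [-0.84, 2.01], [0.21, 2.61], [-1.34, 4.49], [0.05, 2.63], [-2.56, 2.56]. Speed limits (rad/s): [2.57, 2.57, 3.14, 3.14, 3.14, 3.14].

INTERFACE

Orientations are given as a 3x3 rotation matrix whose columns are the frame's x, y, z axes.
In Python, from bench import manip gives the robot as it stands. The module is installed in compiled form; this text tells all that it offers.
- The arm moves only by the tool drive_tool, never from a script. Its argument "motion" is a list that holds one entry, the list of rows, each a list of 6 numbers: the shift along the tool's x, y, z in m, then the turn, a rotation vector about the tool's x, y, z in rad. A call has 1 to 20 rows; each row shifts and turns the pose as measured when the row begins, along the tool's axes as they then stand; what a row does not reach is not made up. A row lasts 1/12 s, in which the tool goes at most 41.7 mm and 7.16 degrees, less where a joint would pass 70% of its speed; a pose out of reach is approached as far as the arm can. A call with a gripper value outside its range is refused whole. "grip" is the opening, from 0 (shut) to 1 (fully open), set as the call begins (left out, the last holds). The fingers move at their own pace and stop on an object; the grip force is fixed at half the most. Time passes only in rows, so rows that do not move let the fingers close. It gives the time, the measured TCP pose, the force and the opening at its end, in the units of the state.
- manip.get_state(): the state, without advancing time (a new reading comes with each control period).
- manip.snapshot(name): name is "scene" or "top" or "wrist"; returns a dict with "image" (420x560x3 uint8, red, green, blue), "fx", "fy", "cx", "cy" (pixels), "extrinsics" (4x4, takes a point from camera to world coordinates); the wrist camera has in their place "T_tool_cam" (4x4, takes a point from camera to tool coordinates, whose origin is the TCP and whose axes are the flange's). Camera axes: x right, y down, z forward; pixel columns grow to the right and rows downward; lengths in m; the calibration is good to about 2 mm. A picture is of the moment at which its call begins: read the wrist's pose just before it. There is no depth.
- manip.close_job(): hands the job in, once; it reports no verdict.
The state is a dict: "t": time; "joints": joint angles; "joint_velocities": joint speeds; "joint_efforts": joint torques, N m; "eef_pos": TCP position; "tool_rot": TCP orientation; "ft_force": force on the tool from outside, world axes, zero at the start; "wrist_torque": the same for the moment, N m; "opening": opening from 0.0 (shut) to 1.0 (fully open).
Only numpy, scipy, OpenCV 4.12 (cv2) and the standard library are available. Lean on these libraries where they do the work, as an engineer would, in place of code of your own. Each camera call takes 0.05 s, during which the arm holds its last target.

## Working session

There is one attempt and no reset: what is moved stays moved. The work goes in short steps, Python scripts to look and compute and a tool call to move; the robot and the scene stay as the last step left them, time stands still between calls to the robot, and variables do not carry over. Pictures are saved under pics/ and viewed, and the job is handed in when it is done.

Besides the shell and the picture viewer there is one more tool, called after ">>>" in YAML: its name, and indented under it one key for each argument. drive_tool: Moves the arm, as the interface text tells. Its arguments: {"type":"object","properties":{"motion":{"type":"array"},"grip":{"type":"number"}},"required":["motion"]}

```bash
mkdir -p pics
python3 - <<'E'
from bench import manip
import cv2,numpy as np,pickle
s=manip.get_state();print(s, manip.tip_reach)
for n in("scene","top","wrist"):
    d=manip.snapshot(n);cv2.imwrite(f"pics/{n}0.png",d["image"][:,:,::-1]);pickle.dump(d,open(f"{n}0.pkl","wb"))
    print(n,{k:np.round(v,4).tolist() if k!="image" else 0 for k,v in d.items()})
E
```

```text
{'t': 0.0, 'joints': array([-1.19200524e+00,  3.20278675e-01,  1.56564606e+00, -3.29204730e-05,
        1.25743385e+00, -1.99843778e-02]), 'joint_velocities': array([-0.00049532,  0.00064417, -0.00064063,  0.00016761, -0.00139157,
       -0.00205516]), 'joint_efforts': array([-1.84327262e-03, -4.12468743e+01, -2.31974906e+01,  7.23234541e-02,
        4.54866921e-02, -1.40999095e-04]), 'eef_pos': array([ 0.22309613, -0.52945488,  0.23814066]), 'tool_rot': array([[ 9.21533212e-01,  3.88298950e-01, -6.82134574e-04],
       [ 3.88299549e-01, -9.21531772e-01,  1.62916816e-03],
       [ 3.99560217e-06, -1.76620511e-03, -9.99998440e-01]]), 'ft_force': array([ 0.61686129,  0.45729253, -0.8402049 ]), 'wrist_torque': array([ 0.05958669, -0.00901394,  0.03334504]), 'opening': 1.0016758406452357} 0.025
scene {'image': 0, 'fx': 437.8761, 'fy': 437.8761, 'cx': 279.0222, 'cy': 214.4055, 'extrinsics': [[0.1206, 0.83, -0.5446, 1.0321], [0.9927, -0.0994, 0.0684, -0.0699], [0.0026, -0.5488, -0.8359, 0.7633], [0.0, 0.0, 0.0, 1.0]]}
top {'image': 0, 'fx': 478.2505, 'fy': 478.2505, 'cx': 284.1974, 'cy': 205.6296, 'extrinsics': [[-0.0014, -0.9862, 0.1656, 0.4293], [-0.9996, 0.0061, 0.0276, -0.0199], [-0.0283, -0.1655, -0.9858, 1.0251], [0.0, 0.0, 0.0, 1.0]]}
wrist {'image': 0, 'fx': 356.9018, 'fy': 356.9018, 'cx': 277.1722, 'cy': 213.0338, 'T_tool_cam': [[0.0005, -0.9706, -0.2407, 0.0684], [1.0, 0.0004, 0.0005, 0.001], [-0.0004, -0.2407, 0.9706, -0.1464], [0.0, 0.0, 0.0, 1.0]]}
```

View pics/scene0.png

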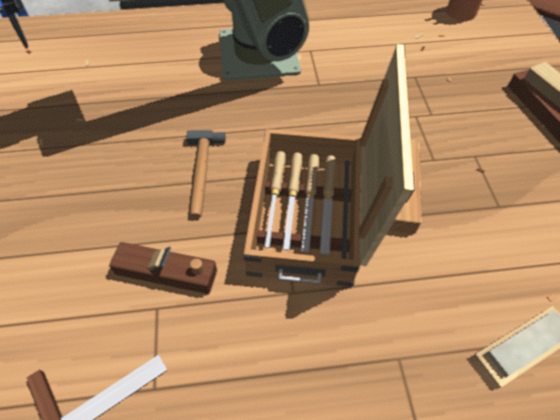

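View pics/top0.png

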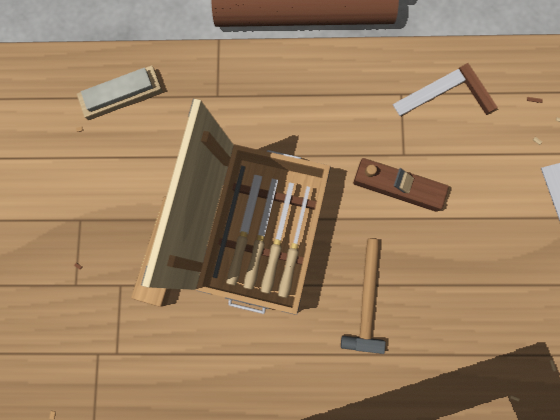

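View pics/wrist0.png

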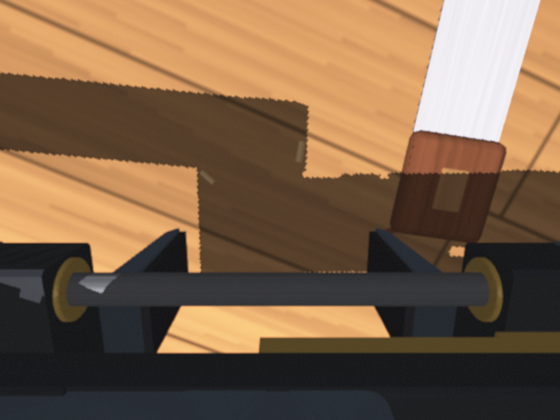

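Run:
```python
import cv2
a=cv2.imread("pics/top0.png");cv2.imwrite("pics/topz.png",cv2.resize(a[85:325,125:345],None,fx=2.5,fy=2.5,interpolation=cv2.INTER_CUBIC))
a=cv2.imread("pics/scene0.png");cv2.imwrite("pics/scz.png",cv2.resize(a[35:295,230:440],None,fx=2.3,fy=2.3,interpolation=cv2.INTER_CUBIC))
```

```text
(no output)
```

View pics/topz.png

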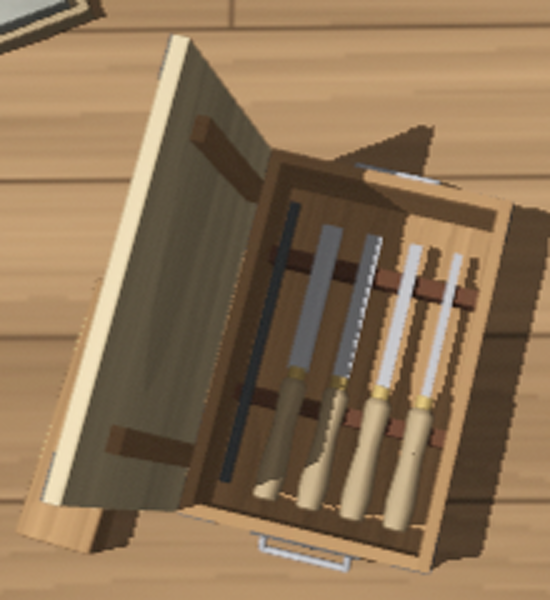

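View pics/scz.png

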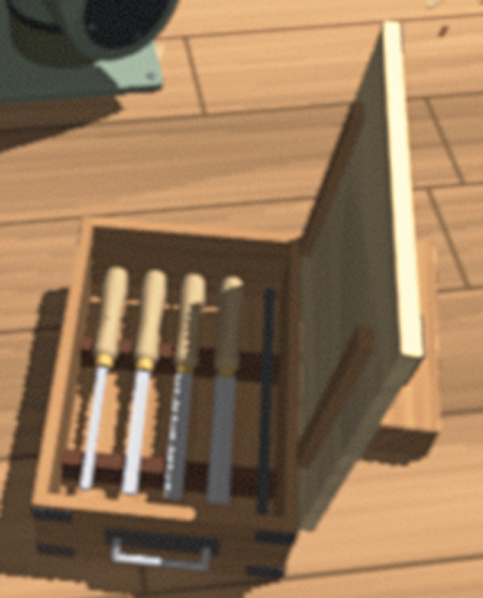

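```bash
cat > h.py <<'E'
import pickle,numpy as np
C={n:pickle.load(open(f"{n}0.pkl","rb")) for n in("scene","top")}
def ray(n,p):
    d=C[n];E=np.array(d["extrinsics"]);v=E[:3,:3]@[(p[0]-d["cx"])/d["fx"],(p[1]-d["cy"])/d["fy"],1];return E[:3,3],v/np.linalg.norm(v)
def plane(n,p,z):
    o,v=ray(n,p);return o+v*(z-o[2])/v[2]
def tri(p,q):
    o,v=ray("top",p);a,w=ray("scene",q);t=np.linalg.lstsq(np.c_[v,-w],a-o,rcond=None)[0]
    x,y=o+v*t[0],a+w*t[1];return (x+y)/2,np.linalg.norm(x-y)
E
python3 - <<'E'
from h import *
np.set_printoptions(precision=4,suppress=True)
for n,p in(("top",[(329.8,165),(297,313.8),(233.8,145),(199,287.8)]),("scene",[(230+93/2.3,35+222/2.3),(230+35/2.3,35+507/2.3),(230+297/2.3,35+530/2.3)])):
    for q in p: print(n,plane(n,q,.09))
# top: upper = +x = near scene camera (bottom of scene)
print(tri((201,101),(404.8,190.2)),tri((193.8,99.4),(413.5,190.2)))
print(tri((149.8,287),(397,44.6)),tri((142.2,285),(403.9,44.6)))
print('plane',plane("top",(402,185),.04),'hammer',plane("top",(371,240),.02),plane("top",(363,345),.02), 'plane ends',plane("top",(358,165),.05),plane("top",(440,208),.05))
E
```

```text
top [ 0.6686 -0.0853  0.09  ]
top [ 0.3769 -0.0178  0.09  ]
top [0.7121 0.1086 0.09  ]
top [0.4261 0.1717 0.09  ]
scene [ 0.3845 -0.0077  0.09  ]
scene [ 0.6708 -0.0833  0.09  ]
scene [0.7133 0.1085 0.09  ]
(array([0.7186, 0.1321, 0.3094]), np.float64(0.0007407680052552682)) (array([0.7208, 0.1431, 0.3107]), np.float64(4.115314375951697e-05))
(array([0.4283, 0.2002, 0.3126]), np.float64(0.0017057596982802939)) (array([0.4312, 0.2111, 0.3138]), np.float64(0.0012228660291961511))
plane [ 0.6371 -0.2386  0.04  ] hammer [ 0.5241 -0.1736  0.02  ] [ 0.3113 -0.1508  0.02  ] plane ends [ 0.6783 -0.1469  0.05  ] [ 0.5863 -0.3117  0.05  ]
```

>>> drive_tool:
  motion:
    - [[0,0,-0.04,0,0,0],[0,0,-0.04,0,0,0],[0,0,-0.04,0,0,0],[0,0,-0.04,0,0,0],[0,0,-0.04,0,0,0],[0,0,-0.03,0,0,0]]
  grip: 1.0

```text
t: 0.65
eef_pos: [0.222, -0.5267, 0.465]
tool_rot: [[0.922, 0.388, -0.011], [0.388, -0.921, 0.028], [0.0, -0.031, -1.0]]
ft_force: [-0.0, -0.6, -0.0]
opening: 0.997
```

>>> drive_tool:
  motion:
    - [[0.0293,-0.0246,0,0,0,0],[0.0293,-0.0246,0,0,0,0],[0.0293,-0.0246,0,0,0,0],[0.0293,-0.0246,0,0,0,0],[0.0293,-0.0246,0,0,0,0],[0.0293,-0.0246,0,0,0,0],[0.0293,-0.0246,0,0,0,0],[0.0293,-0.0246,0,0,0,0],[0.0293,-0.0246,0,0,0,0],[0.0293,-0.0246,0,0,0,0],[0.0293,-0.0246,0,0,0,0],[0.0293,-0.0246,0,0,0,0],[0.0293,-0.0246,0,0,0,0],[0.0293,-0.0246,0,0,0,0],[0.0293,-0.0246,0,0,0,0],[0.0293,-0.0246,0,0,0,0],[0.0293,-0.0246,0,0,0,0],[0.0293,-0.0246,0,0,0,0]]

```text
t: 2.15
eef_pos: [0.5481, 0.1041, 0.4762]
tool_rot: [[0.927, 0.375, -0.007], [0.375, -0.927, 0.012], [-0.002, -0.014, -1.0]]
ft_force: [1.5, -0.5, 0.3]
opening: 1.002
```

>>> drive_tool:
  motion:
    - [[0,0,0,0,0,-0.12],[0,0,0,0,0,-0.12],[0,0,0,0,0,-0.12],[0,0,0,0,0,-0.12],[0,0,0,0,0,-0.12],[0,0,0,0,0,-0.12],[0,0,0,0,0,-0.12],[0,0,0,0,0,-0.12],[0,0,0,0,0,-0.12],[0,0,0,0,0,-0.12],[0,0,0,0,0,-0.12],[0,0,0,0,0,-0.12],[0,0,0,0,0,-0.12],[0,0,0,0,0,-0.12],[0,0,0,0,0,-0.12],[0,0,0,0,0,-0.12],[0,0,0,0,0,-0.12],[0,0,0,0,0,-0.12]]

```text
t: 3.65
eef_pos: [0.5514, 0.1148, 0.4638]
tool_rot: [[-0.874, 0.485, -0.029], [0.485, 0.875, 0.011], [0.03, -0.004, -1.0]]
ft_force: [0.2, 0.0, 1.1]
opening: 1.0
```

```bash
cat >> h.py <<'E'
np.set_printoptions(precision=4,suppress=True)
H=np.array([.570,.142,.09]);ex=np.array([.228,.974,0]);ex/=np.linalg.norm(ex);ey=np.array([-ex[1],ex[0],0]);Z=np.array([0,0,1.])
def st():
    from bench import manip
    s=manip.get_state();d=s["eef_pos"]-H;R=s["tool_rot"]
    Rc=np.c_[ex,ey,Z].T@R   # tool axes in case coords
    # desired at phi: x=(0,1,0), y=(cos,0,sin), z=(sin,0,-cos)
    phi=np.arctan2(Rc[0,2],-Rc[2,2])
    print("t %.2f u %.4f v %.4f z %.4f phi %.3f"%(s["t"],d@ex,d@ey,s["eef_pos"][2],phi),"F",np.round([s["ft_force"]@ex,s["ft_force"]@ey,s["ft_force"][2]],2),"q",s["joints"].round(2))
    return s,Rc,phi
def go(u,z,phi,v=0):
    from scipy.spatial.transform import Rotation as Ro
    s,Rc,p=st();c,n=np.cos(phi),np.sin(phi)
    T=np.array([[0,c,n],[1,0,0],[0,n,-c]])
    rv=Ro.from_matrix(Rc.T@T).as_rotvec()
    d=H+u*ex+v*ey;d[2]=z;d=s["tool_rot"].T@(d-s["eef_pos"])
    print("to go: tool shift",d.round(4),"rot",rv.round(4))
E
python3 -c "
from h import *
go(.01,.45,0)"
```

```text
t 3.65 u -0.0307 v 0.0119 z 0.4638 phi 0.004 F [ 0.07 -0.14  1.06] q [ 0.18  0.27  1.09  0.02  1.81 -0.88]
to go: tool shift [-0.0008  0.0425  0.0136] rot [ 0.0002 -0.0309 -0.2763]
```

>>> drive_tool:
  motion:
    - [[0,-0.03,0,0,-0.01,-0.09],[0,-0.03,0,0,-0.01,-0.09],[0,-0.03,0,0,-0.01,-0.09],[0,-0.03,0,0,0,0],[0,-0.03,0,0,0,0],[0,-0.02,0,0,0,0],[0,0,0,-0.12,0,0],[0,0,0,-0.12,0,0],[0,0,0,-0.12,0,0],[0,0,0,-0.12,0,0],[0,0,0,-0.12,0,0],[0,0,0,-0.12,0,0],[0,0,0,-0.08,0,0]]

```text
t: 4.73
eef_pos: [0.4965, -0.0494, 0.4629]
tool_rot: [[-0.978, 0.138, 0.157], [0.209, 0.66, 0.722], [-0.004, 0.738, -0.674]]
ft_force: [0.2, -0.6, -1.5]
opening: 0.998
```

```bash
python3 -c "
from h import *
go(-.2,.21,.8)"
```

```text
t 4.73 u -0.2032 v 0.0279 z 0.4629 phi 0.831 F [-0.5  -0.34 -1.51] q [-0.57  0.19  1.44  0.79  1.79 -1.86]
to go: tool shift [-0.0269 -0.1851  0.1726] rot [ 0.0309 -0.011   0.0162]
```

>>> drive_tool:
  motion:
    - [[-0.004,-0.026,0.025,0,0,0],[-0.004,-0.026,0.025,0,0,0],[-0.004,-0.026,0.025,0,0,0],[-0.004,-0.026,0.025,0,0,0],[-0.004,-0.026,0.025,0,0,0],[-0.004,-0.026,0.025,0,0,0],[0,-0.018,0.018,0,0,0]]

```text
t: 5.32
eef_pos: [0.5242, -0.0537, 0.2128]
tool_rot: [[-0.976, 0.139, 0.17], [0.219, 0.662, 0.717], [-0.013, 0.737, -0.676]]
ft_force: [0.5, 0.5, 0.7]
opening: 1.001
```

Run:
```python
from h import *
go(-.2,.13,.8)
from bench import manip
import cv2
for n in("scene","wrist"):
    cv2.imwrite(f"pics/{n}1.png",manip.snapshot(n)["image"][:,:,::-1])
```

```text
t 5.32 u -0.2010 v -0.0000 z 0.2128 phi 0.828 F [ 0.56 -0.4   0.71] q [-0.55  0.39  1.81  0.8   1.36 -2.25]
to go: tool shift [ 0.0011 -0.0604  0.0567] rot [0.0284 0.0022 0.0151]
```

View pics/scene1.png

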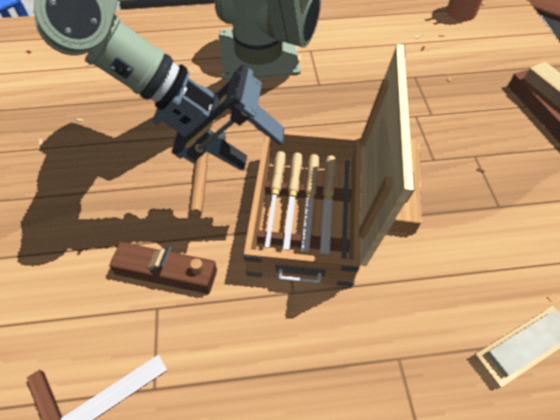

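View pics/wrist1.png

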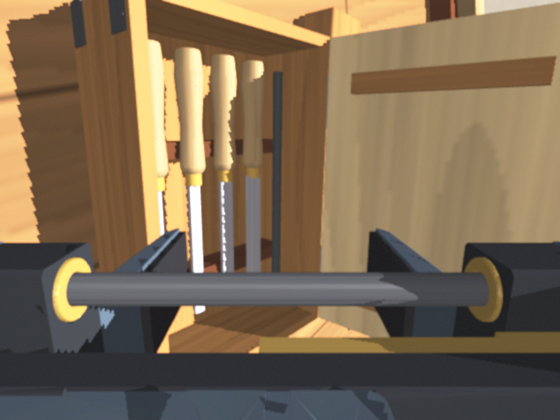

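>>> drive_tool:
  motion:
    - [[0,0,-0.04,0,0,0],[0,0,-0.04,0,0,0],[0,0,-0.04,0,0,0],[0,0,-0.03,0.12,0,0],[0,0,-0.03,0.12,0,0],[0,0,-0.03,0.12,0,0],[0,0,-0.02,0.12,0,0],[0,0,-0.02,0.12,0,0],[0,0,-0.02,0.12,0,0],[0,0,0,0.09,0,0]]

```text
t: 6.25
eef_pos: [0.4803, -0.2274, 0.4457]
tool_rot: [[-0.971, 0.238, 0.017], [0.238, 0.971, -0.013], [-0.02, -0.008, -1.0]]
ft_force: [0.4, 0.6, 0.3]
opening: 1.0
```

>>> drive_tool:
  motion:
    - [[0,0,0,0,0,0.12],[0,0,0,0,0,0.12],[0,0,0,0,0,0.12],[0,0,0,0,0,0.12],[0,0,0,0,0,0.12],[0,0,0,0,0,0.12],[0,0,0,0,0,0.12],[0,0,0,0,0,0.12],[0,0,0,0,0,0.12],[0,0,0,0,0,0.12],[0,0,0,0,0,0.12],[0,0,0,0,0,0.12],[0,0,0,0,0,0.12],[0,0,0,0,0,0.12],[0,0,0,0,0,0.12],[0,0,0,0,0,0.12],[0,0,0,0,0,0.12],[0,0,0,0,0,0.12],[0,0,0,0,0,0.12],[0,0,0,0,0,0.12]]

```text
t: 7.92
eef_pos: [0.4653, -0.2115, 0.5041]
tool_rot: [[0.916, 0.391, 0.089], [0.395, -0.918, -0.036], [0.067, 0.068, -0.995]]
ft_force: [1.3, 0.5, -0.2]
opening: 0.999
```

```bash
sed -i 's/T=np.array(.*/T=np.array([[0,-c,n],[-1,0,0],[0,-n,-c]])/' h.py; python3 -c "
from h import *
go(.01,.45,0)"
```

```text
t 7.92 u -0.3681 v 0.0214 z 0.5041 phi -0.015 F [ 0.74 -1.17 -0.2 ] q [-0.45  0.12  1.18  0.01  1.74  0.71]
to go: tool shift [ 0.2379 -0.2953  0.0502] rot [ 0.0445 -0.087   0.6343]
```

>>> drive_tool:
  motion:
    - [[0,0,0,0,-0.02,0.11],[0,0,0,0,-0.02,0.11],[0,0,0,0,-0.02,0.11],[0,0,0,0,-0.02,0.11],[0,0,0,0,0,0.11],[0,0,0,0,0,0.08]]

```text
t: 8.42
eef_pos: [0.4588, -0.2077, 0.5199]
tool_rot: [[0.963, -0.269, 0.027], [-0.267, -0.962, -0.055], [0.04, 0.046, -0.998]]
ft_force: [0.2, 0.2, -0.4]
opening: 1.0
```

```bash
python3 -c "
from h import *
go(.01,.45,0)"
```

```text
t 8.42 u -0.3658 v 0.0286 z 0.5199 phi -0.047 F [ 0.27 -0.16 -0.42] q [-0.42  0.14  1.12 -0.04  1.84  1.41]
to go: tool shift [ 0.0105 -0.3795  0.053 ] rot [ 0.0467 -0.0394 -0.0414]
```

>>> drive_tool:
  motion:
    - [[0,-0.038,0.005,0.02,-0.02,-0.02],[0,-0.038,0.005,0.02,-0.02,-0.02],[0,-0.038,0.005,0,0,0],[0,-0.038,0.005,0,0,0],[0,-0.038,0.005,0,0,0],[0,-0.038,0.005,0,0,0],[0,-0.038,0.005,0,0,0],[0,-0.038,0.005,0,0,0],[0,-0.038,0.005,0,0,0],[0,-0.03,0.005,0,0,0],[0,0,0,0,0,0]]

```text
t: 9.33
eef_pos: [0.5443, 0.168, 0.4901]
tool_rot: [[0.967, -0.255, 0.03], [-0.255, -0.967, 0.0], [0.029, -0.008, -1.0]]
ft_force: [0.1, -0.8, -1.0]
opening: 1.0
```

```bash
python3 -c "
from h import *
go(.01,.38,0)"
```

```text
t 9.33 u 0.0194 v 0.0310 z 0.4901 phi 0.007 F [-0.73 -0.29 -1.02] q [ 0.28  0.26  1.04 -0.01  1.82  2.11]
to go: tool shift [0.028  0.0094 0.1109] rot [-0.0075 -0.0288 -0.0275]
```

>>> drive_tool:
  motion:
    - [[0.006,0.002,0.025,0,-0.01,-0.01],[0.006,0.002,0.025,0,-0.01,-0.01],[0.006,0.002,0.025,0,-0.01,-0.01],[0.006,0.003,0.025,0,0,0],[0.004,0,0.01,0,0,0],[0,0,0,0,0,0]]

```text
t: 9.83
eef_pos: [0.5692, 0.1547, 0.3917]
tool_rot: [[0.974, -0.225, 0.018], [-0.225, -0.974, 0.015], [0.014, -0.019, -1.0]]
ft_force: [-0.4, -0.7, -0.1]
opening: 0.998
```

Run:
```python
from h import *
go(.01,.305,0)
from bench import manip
import cv2
for n in("scene","wrist"):
    cv2.imwrite(f"pics/{n}2.png",manip.snapshot(n)["image"][:,:,::-1])
```

```text
t 9.83 u 0.0122 v 0.0037 z 0.3917 phi 0.019 F [-0.79  0.2  -0.13] q [0.24 0.28 1.24 0.01 1.59 2.04]
to go: tool shift [0.0024 0.0039 0.0866] rot [-0.0192 -0.0141  0.0031]
```

View pics/scene2.png

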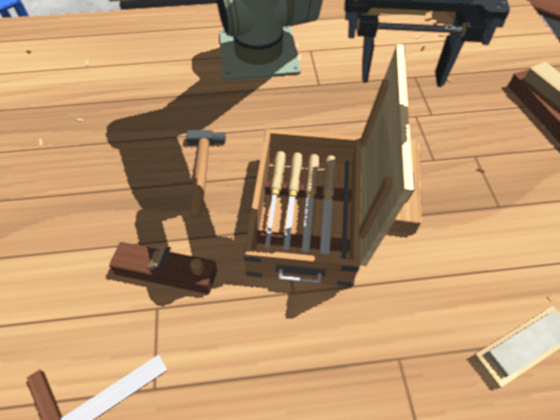

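View pics/wrist2.png

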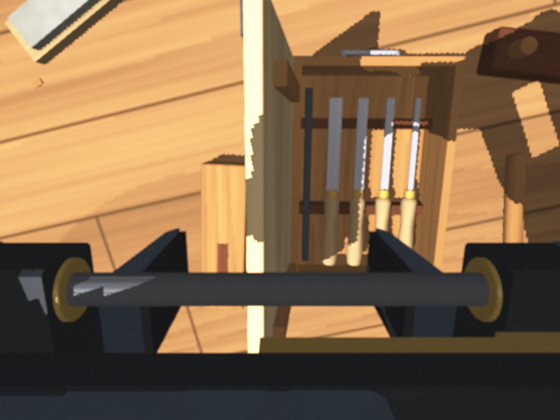

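>>> drive_tool:
  motion:
    - [[0.001,0.001,0.025,-0.01,0,0],[0.001,0.001,0.025,-0.01,0,0],[0,0.001,0.025,0,-0.01,0],[0,0,0.01,0,0,0],[0,0,0,0,0,0]]

```text
t: 10.35
eef_pos: [0.576, 0.1537, 0.3208]
tool_rot: [[0.974, -0.226, 0.031], [-0.226, -0.974, 0.006], [0.029, -0.013, -1.0]]
ft_force: [-0.9, -0.1, 0.8]
opening: 1.001
```

```bash
cat > pl.py <<'E'
# for TCP(u,z,phi) and lid theta: clearances of front/back finger
import numpy as np
G=.0455
def ang(u,z,phi,tipx=.025):
    """lid angle at which underside/edge would touch front finger, and at which outer face touches back finger"""
    P=np.array([u,z-.09]);y=np.array([np.cos(phi),np.sin(phi)]);d=np.array([np.sin(phi),-np.cos(phi)])
    def hit(side,th):
        e=np.array([-np.cos(th),np.sin(th)]);n=np.array([np.sin(th),np.cos(th)])
        pts=np.array([e*r+n*t for r in np.linspace(0,.225,46) for t in(0,.012)])-P
        a=pts@y;s=pts@d;m=s<tipx
        return (a[m]<-G).any() if side=="f" else (a[m]>G).any()
    th=np.linspace(0,1.9,951)
    f=[t for t in th if hit("f",t)];b=[t for t in th if hit("b",t)]
    return max(f) if f else None, min(b) if b else None
E
python3 - <<'E'
from h import *
from pl import *
s,Rc,phi=st();d=s["eef_pos"]-H
print(ang(d@ex,s["eef_pos"][2],phi))
for p in [(-.025,.305,.05),(-.06,.305,.15),(-.09,.300,.27),(-.1,.295,.27),(-.11,.295,.3),(-.12,.29,.3)]: print(p,ang(*p))
E
```

```text
t 10.35 u 0.0127 v -0.0032 z 0.3208 phi 0.013 F [-0.29  0.88  0.8 ] q [ 0.24  0.3   1.39 -0.    1.42  2.04]
(np.float64(1.424), np.float64(1.78))
(-0.025, 0.305, 0.05) (np.float64(1.252), np.float64(1.608))
(-0.06, 0.305, 0.15) (np.float64(1.09), np.float64(1.45))
(-0.09, 0.3, 0.27) (np.float64(0.9540000000000001), np.float64(1.314))
(-0.1, 0.295, 0.27) (np.float64(0.902), np.float64(1.26))
(-0.11, 0.295, 0.3) (np.float64(0.858), np.float64(1.218))
(-0.12, 0.29, 0.3) (None, np.float64(1.164))
```

>>> drive_tool:
  motion:
    - [[0,0.004,0.003,0,-0.005,0],[0,0.004,0.003,0,-0.005,0],[0,0.004,0.002,0.01,-0.005,0],[0,0.004,0.002,0.01,0,0],[0,0.004,0.002,0.01,0,0],[0,0.004,0.001,0.01,0,0],[0,0.004,0.001,0.01,0,0],[0,0.004,0.001,0.01,0,0],[0,0.004,0.001,0.01,0,0],[0,0.004,0.001,0.01,0,0]]

```text
t: 11.18
eef_pos: [0.57, 0.1137, 0.3109]
tool_rot: [[0.974, -0.222, 0.052], [-0.226, -0.969, 0.101], [0.028, -0.111, -0.993]]
ft_force: [0.8, 0.8, 1.1]
opening: 1.005
```

```bash
cat > chk.py <<'E'
from h import *
from pl import *
import sys,cv2
s,Rc,phi=st();d=s["eef_pos"]-H
print(ang(d@ex,s["eef_pos"][2],phi))
if len(sys.argv)>2: go(*map(float,sys.argv[2].split(",")))
if len(sys.argv)>1 and sys.argv[1]!="-":
    from bench import manip
    a=manip.snapshot("top")["image"][:,:,::-1];b=manip.snapshot("scene")["image"][:,:,::-1]
    a=a[60:330,120:400];b=b[0:300,140:450]
    r=lambda i:cv2.resize(i,(390,400))
    cv2.imwrite(f"pics/c{sys.argv[1]}.png",np.hstack([r(a),r(b)]))
E
python3 chk.py 1 -.06,.305,.15
```

```text
t 11.18 u -0.0275 v -0.0065 z 0.3109 phi 0.111 F [ 0.92 -0.61  1.12] q [0.13 0.26 1.47 0.1  1.34 1.91]
(np.float64(1.242), np.float64(1.598))
t 11.18 u -0.0275 v -0.0065 z 0.3109 phi 0.111 F [ 0.92 -0.61  1.12] q [0.13 0.26 1.47 0.1  1.34 1.91]
to go: tool shift [-0.0067  0.0329  0.0021] rot [ 0.039  -0.0279  0.0055]
```

View pics/c1.png

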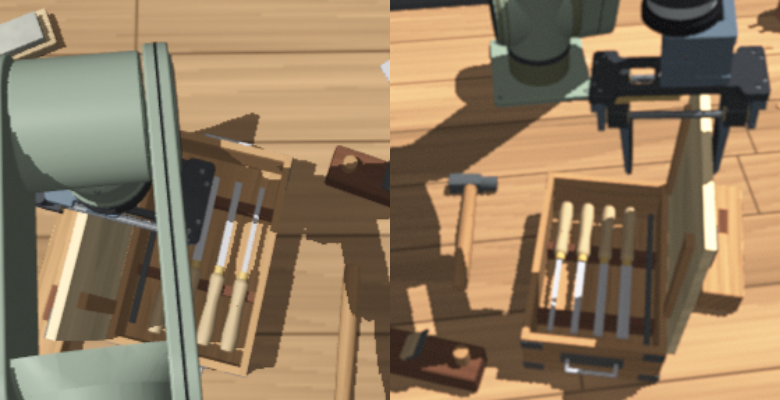

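>>> drive_tool:
  motion:
    - [[-0.002,0.004,0.001,0.005,-0.01,0],[-0.002,0.004,0.001,0.005,-0.01,0],[-0.001,0.004,0.001,0.005,-0.005,0],[-0.001,0.004,0.001,0.005,0,0],[0,0.004,0.001,0.005,0,0],[0,0.004,0.001,0.005,0,0],[0,0.004,0.001,0.005,0,0],[0,0.004,0.001,0.005,0,0]]

```text
t: 11.95
eef_pos: [0.5561, 0.0824, 0.297]
tool_rot: [[0.975, -0.22, 0.034], [-0.223, -0.963, 0.149], [-0.0, -0.153, -0.988]]
ft_force: [0.7, 1.0, 1.7]
opening: 1.0
```

```bash
python3 chk.py 2 -.1,.295,.27
python3 - <<'E'
from h import *
d=C["scene"];E=np.linalg.inv(np.array(d["extrinsics"]))
for th in(1.68,1.6,1.5,1.4,1.3,1.2,1.1,1.0,.9,.8,.6,.4,.2,.1,.05,0):
    o=[]
    for n in(0,.012):
        p=H-.15*ey+(-.225*np.cos(th)+n*np.sin(th))*ex+Z*(.225*np.sin(th)+n*np.cos(th))
        c=E[:3,:3]@p+E[:3,3];x=d["fx"]*c[0]/c[2]+d["cx"];y=d["fy"]*c[1]/c[2]+d["cy"]
        o+=[((x-140)*390/310+390).round(),(y*4/3).round()]
    print(th,o)
E
```

```text
t 11.95 u -0.0612 v -0.0001 z 0.2970 phi 0.153 F [ 1.12 -0.5   1.69] q [0.05 0.25 1.53 0.15 1.33 1.81]
(np.float64(1.08), np.float64(1.44))
t 11.95 u -0.0612 v -0.0001 z 0.2970 phi 0.153 F [ 1.12 -0.5   1.69] q [0.05 0.25 1.53 0.15 1.33 1.81]
to go: tool shift [-0.0003  0.0387 -0.0039] rot [0.1168 0.0011 0.0053]
1.68 [np.float64(724.0), np.float64(254.0), np.float64(736.0), np.float64(256.0)]
1.6 [np.float64(707.0), np.float64(251.0), np.float64(718.0), np.float64(252.0)]
1.5 [np.float64(684.0), np.float64(249.0), np.float64(696.0), np.float64(250.0)]
1.4 [np.float64(662.0), np.float64(249.0), np.float64(674.0), np.float64(249.0)]
1.3 [np.float64(640.0), np.float64(250.0), np.float64(651.0), np.float64(249.0)]
1.2 [np.float64(618.0), np.float64(252.0), np.float64(630.0), np.float64(251.0)]
1.1 [np.float64(598.0), np.float64(256.0), np.float64(609.0), np.float64(254.0)]
1.0 [np.float64(580.0), np.float64(261.0), np.float64(589.0), np.float64(258.0)]
0.9 [np.float64(563.0), np.float64(267.0), np.float64(572.0), np.float64(263.0)]
0.8 [np.float64(548.0), np.float64(273.0), np.float64(556.0), np.float64(269.0)]
0.6 [np.float64(525.0), np.float64(288.0), np.float64(530.0), np.float64(284.0)]
0.4 [np.float64(509.0), np.float64(305.0), np.float64(512.0), np.float64(300.0)]
0.2 [np.float64(502.0), np.float64(322.0), np.float64(503.0), np.float64(317.0)]
0.1 [np.float64(501.0), np.float64(330.0), np.float64(501.0), np.float64(326.0)]
0.05 [np.float64(501.0), np.float64(335.0), np.float64(501.0), np.float64(330.0)]
0 [np.float64(502.0), np.float64(339.0), np.float64(501.0), np.float64(334.0)]
```

View pics/c2.png

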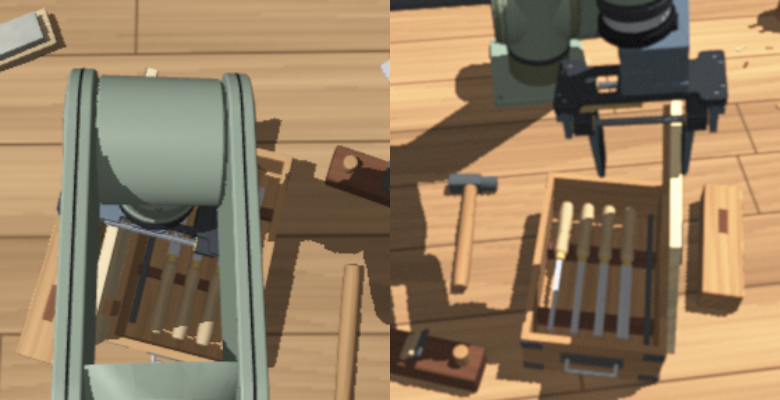

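>>> drive_tool:
  motion:
    - [[0,0.005,-0.001,0.015,0,0],[0,0.005,-0.001,0.015,0,0],[0,0.005,-0.001,0.015,0,0],[0,0.005,-0.001,0.015,0,0],[0,0.005,0,0.015,0,0],[0,0.005,0,0.015,0,0]]

```text
t: 12.55
eef_pos: [0.5484, 0.0508, 0.2946]
tool_rot: [[0.975, -0.215, 0.054], [-0.221, -0.945, 0.242], [-0.001, -0.248, -0.969]]
ft_force: [0.3, 1.0, 0.6]
opening: 1.0
```

```bash
python3 chk.py 3 -.1,.295,.27
```

```text
t 12.55 u -0.0937 v 0.0002 z 0.2946 phi 0.251 F [ 1.02 -0.09  0.65] q [-0.07  0.23  1.58  0.26  1.31  1.66]
(np.float64(0.93), np.float64(1.288))
t 12.55 u -0.0937 v 0.0002 z 0.2946 phi 0.251 F [ 1.02 -0.09  0.65] q [-0.07  0.23  1.58  0.26  1.31  1.66]
to go: tool shift [ 0.0002  0.006  -0.0019] rot [0.0195 0.0026 0.0062]
```

View pics/c3.png

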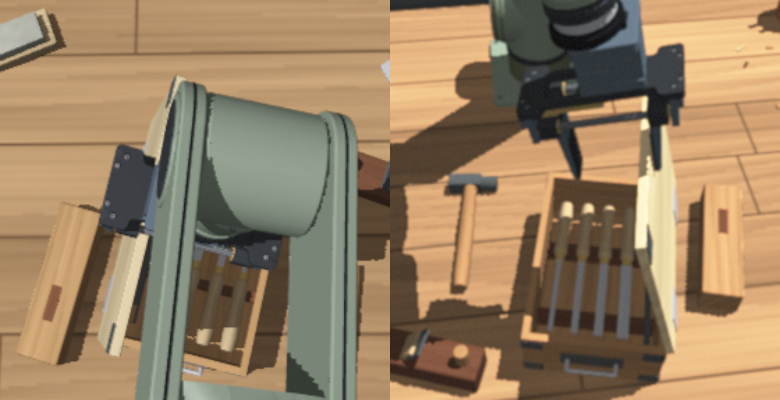

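>>> drive_tool:
  motion:
    - [[0,0,0,0,0,0],[0,0,0,0,0,0],[0,0,0,0,0,0]]

```text
t: 12.9
eef_pos: [0.5482, 0.0491, 0.2945]
tool_rot: [[0.974, -0.218, 0.054], [-0.224, -0.944, 0.24], [-0.001, -0.246, -0.969]]
ft_force: [-0.9, -1.3, 0.2]
opening: 1.001
```

```bash
python3 chk.py 4 -.1,.295,.27
```

```text
t 12.90 u -0.0955 v 0.0000 z 0.2945 phi 0.249 F [-1.47  0.57  0.24] q [-0.07  0.23  1.58  0.25  1.31  1.66]
(np.float64(0.92), np.float64(1.28))
t 12.90 u -0.0955 v 0.0000 z 0.2945 phi 0.249 F [-1.47  0.57  0.24] q [-0.07  0.23  1.58  0.25  1.31  1.66]
to go: tool shift [ 0.      0.0043 -0.0016] rot [0.0214 0.0023 0.003 ]
```

View pics/c4.png

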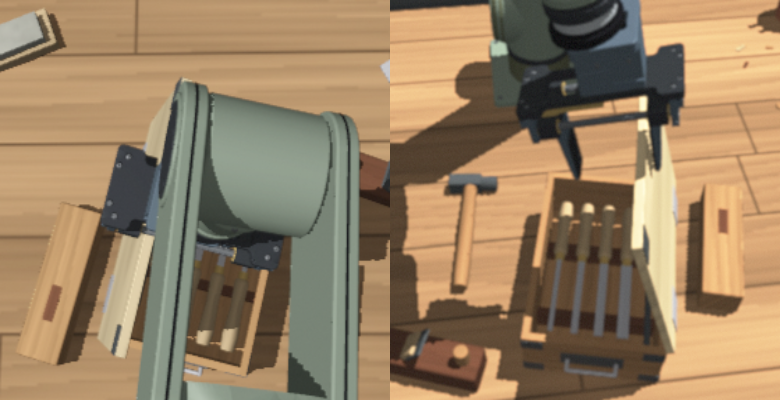

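>>> drive_tool:
  motion:
    - [[0,0,0,0,0,0],[0,0,0,0,0,0],[0,0,0,0,0,0]]

```text
t: 13.25
eef_pos: [0.5484, 0.05, 0.2946]
tool_rot: [[0.975, -0.216, 0.054], [-0.223, -0.945, 0.24], [-0.001, -0.246, -0.969]]
ft_force: [0.6, -0.4, -0.9]
opening: 0.999
```

```bash
python3 chk.py 5 -.1,.295,.27
```

```text
t 13.25 u -0.0945 v 0.0001 z 0.2946 phi 0.249 F [-0.26 -0.7  -0.89] q [-0.07  0.23  1.58  0.25  1.31  1.66]
(np.float64(0.926), np.float64(1.284))
t 13.25 u -0.0945 v 0.0001 z 0.2946 phi 0.249 F [-0.26 -0.7  -0.89] q [-0.07  0.23  1.58  0.25  1.31  1.66]
to go: tool shift [ 0.0001  0.0052 -0.0018] rot [0.0213 0.0025 0.0048]
```

View pics/c5.png

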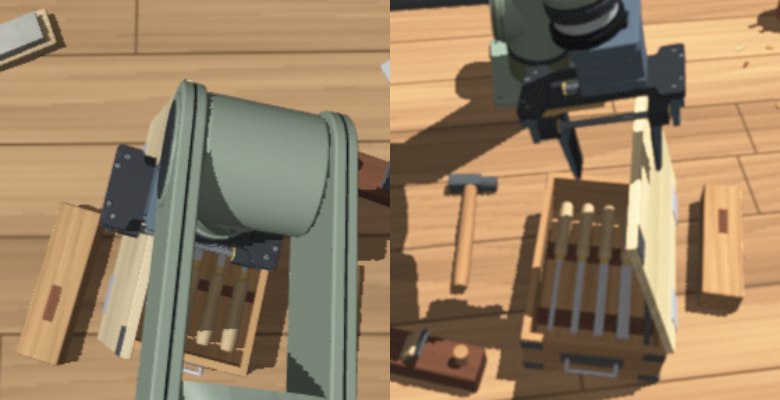

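>>> drive_tool:
  motion:
    - [[0,0,0,0,0,0],[0,0,0,0,0,0],[0,0,0,0,0,0],[0,0,0,0,0,0]]

```text
t: 13.68
eef_pos: [0.5483, 0.0502, 0.2945]
tool_rot: [[0.975, -0.216, 0.054], [-0.223, -0.945, 0.24], [-0.001, -0.246, -0.969]]
ft_force: [0.1, -0.4, -0.4]
opening: 1.0
```

```bash
python3 chk.py 6 -.1,.295,.27
```

```text
t 13.68 u -0.0944 v 0.0002 z 0.2945 phi 0.249 F [-0.37 -0.18 -0.37] q [-0.07  0.23  1.58  0.25  1.31  1.66]
(np.float64(0.926), np.float64(1.286))
t 13.68 u -0.0944 v 0.0002 z 0.2945 phi 0.249 F [-0.37 -0.18 -0.37] q [-0.07  0.23  1.58  0.25  1.31  1.66]
to go: tool shift [ 0.0001  0.0053 -0.0018] rot [0.0213 0.0026 0.0049]
```

View pics/c6.png

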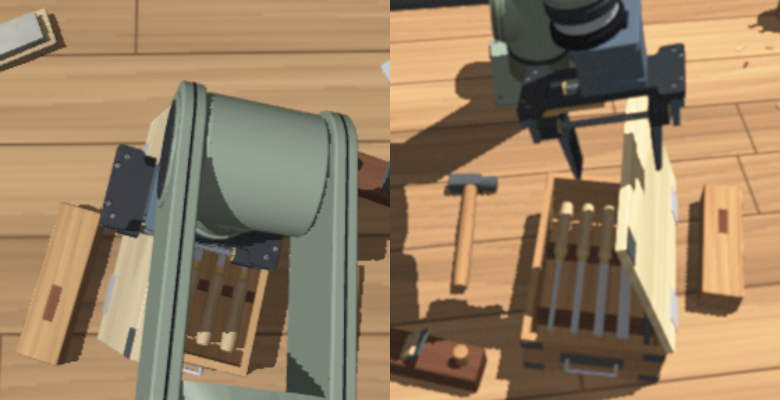

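```bash
cat > tr.py <<'E'
from pl import *
def tcp(th,s=.012):
    ph=.25+(.926-th)*.5
    y=np.array([np.cos(ph),np.sin(ph)]);d=np.array([np.sin(ph),-np.cos(ph)])
    e=np.array([-.225*np.cos(th),.09+.225*np.sin(th)])
    p=e+.0455*y-s*d;return p[0],p[1],ph
if __name__=="__main__":
    pv=None
    for th in np.arange(.926,-.05,-.1):
        t=tcp(th);a=ang(*t)
        if pv:
            du,dz=t[0]-pv[0],t[1]-pv[1];ph=pv[2]
            print("  step y,z,rx",round(-(du*np.cos(ph)+dz*np.sin(ph)),4),round(du*np.sin(ph)-dz*np.cos(ph),4),round(t[2]-ph,3))
        print(round(th,3),np.round(t,4),a);pv=t
E
python3 tr.py
```

```text
0.926 [-0.0941  0.2927  0.25  ] (np.float64(0.924), np.float64(1.284))
  step y,z,rx 0.021 0.0074 0.05
0.826 [-0.1126  0.2803  0.3   ] (np.float64(0.8260000000000001), np.float64(1.178))
  step y,z,rx 0.0204 0.0084 0.05
0.726 [-0.1296  0.2662  0.35  ] (np.float64(0.726), np.float64(1.076))
  step y,z,rx 0.0199 0.0094 0.05
0.626 [-0.1451  0.2506  0.4   ] (np.float64(0.626), np.float64(0.968))
  step y,z,rx 0.0193 0.0103 0.05
0.526 [-0.1588  0.2336  0.45  ] (np.float64(0.526), np.float64(0.86))
  step y,z,rx 0.0186 0.0113 0.05
0.426 [-0.1707  0.2153  0.5   ] (np.float64(0.426), np.float64(0.748))
  step y,z,rx 0.0179 0.0121 0.05
0.326 [-0.1806  0.1961  0.55  ] (np.float64(0.326), np.float64(0.634))
  step y,z,rx 0.0172 0.013 0.05
0.226 [-0.1885  0.176   0.6   ] (np.float64(0.226), np.float64(0.518))
  step y,z,rx 0.0164 0.0138 0.05
0.126 [-0.1943  0.1554  0.65  ] (np.float64(0.126), np.float64(0.398))
  step y,z,rx 0.0156 0.0146 0.05
0.026 [-0.1979  0.1343  0.7   ] (np.float64(0.026000000000000002), np.float64(0.294))
```

>>> drive_tool:
  motion:
    - [[0,0,0,0,0,0],[0,0,0,0,0,0],[0,0,0,0,0,0],[0,0,0,0,0,0]]

```text
t: 14.12
eef_pos: [0.5483, 0.05, 0.2946]
tool_rot: [[0.975, -0.216, 0.054], [-0.223, -0.945, 0.24], [-0.001, -0.246, -0.969]]
ft_force: [0.3, 1.1, -0.6]
opening: 0.999
```

```bash
python3 chk.py 7
```

```text
t 14.12 u -0.0945 v 0.0001 z 0.2946 phi 0.249 F [ 1.12 -0.04 -0.56] q [-0.07  0.23  1.58  0.25  1.31  1.66]
(np.float64(0.926), np.float64(1.284))
```

View pics/c7.png

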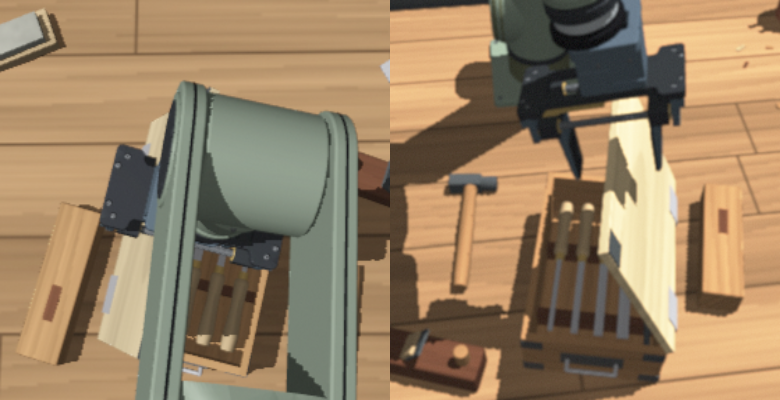

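>>> drive_tool:
  motion:
    - [[0,0.001,0.0005,0.003,0,0],[0,0.002,0.001,0.005,0,0],[0,0.003,0.001,0.007,0,0],[0,0.004,0.0015,0.01,0,0],[0,0.004,0.0015,0.01,0,0],[0,0.004,0.0015,0.01,0,0]]

```text
t: 14.72
eef_pos: [0.5448, 0.0343, 0.2825]
tool_rot: [[0.975, -0.211, 0.065], [-0.221, -0.932, 0.286], [0.0, -0.293, -0.956]]
ft_force: [-0.4, -0.5, 0.0]
opening: 0.997
```

```bash
python3 chk.py 8
```

```text
t 14.72 u -0.1106 v -0.0000 z 0.2825 phi 0.298 F [-0.61  0.28  0.04] q [-0.13  0.23  1.62  0.31  1.28  1.58]
(np.float64(0.838), np.float64(1.194))
```

View pics/c8.png

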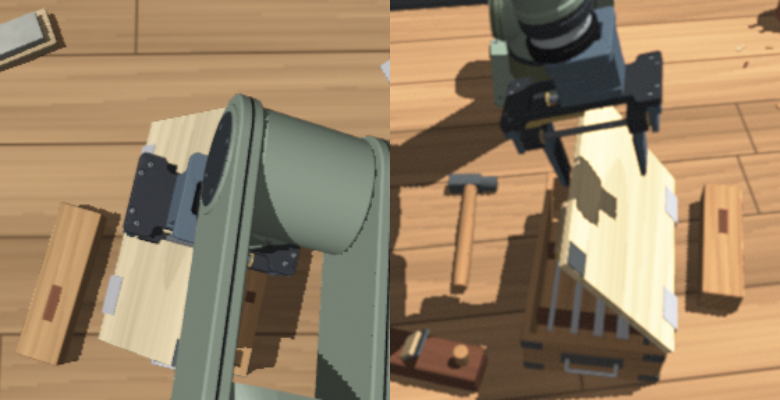

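>>> drive_tool:
  motion:
    - [[0,0.005,0.002,0.013,0,0],[0,0.005,0.002,0.013,0,0],[0,0.005,0.002,0.013,0,0],[0,0.005,0.0025,0.012,0,0],[0,0.005,0.0025,0.012,0,0]]

```text
t: 15.23
eef_pos: [0.5398, 0.0119, 0.2627]
tool_rot: [[0.975, -0.207, 0.08], [-0.222, -0.911, 0.347], [0.001, -0.356, -0.934]]
ft_force: [-0.6, -1.3, -0.4]
opening: 1.0
```

```bash
python3 chk.py 9
```

```text
t 15.23 u -0.1335 v -0.0002 z 0.2627 phi 0.364 F [-1.36  0.29 -0.45] q [-0.21  0.24  1.67  0.39  1.25  1.46]
(np.float64(0.7020000000000001), np.float64(1.046))
```

View pics/c9.png

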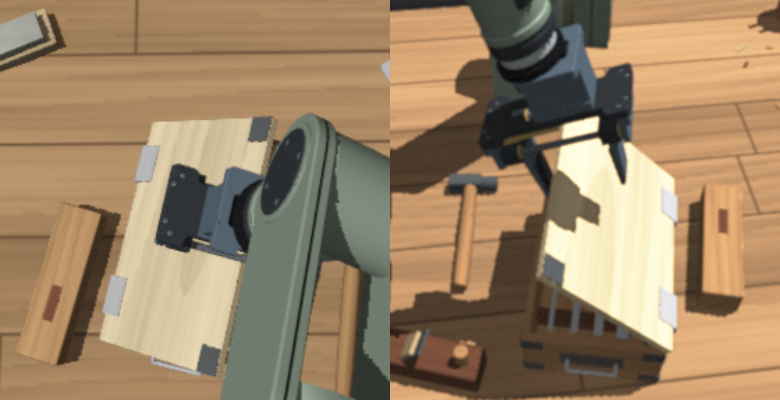

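>>> drive_tool:
  motion:
    - [[0,0.0045,0.0022,0.011,0,0],[0,0.004,0.002,0.01,0,0],[0,0.0035,0.0018,0.009,0,0],[0,0.003,0.0015,0.008,0,0],[0,0.003,0.0015,0.008,0,0]]

```text
t: 15.75
eef_pos: [0.5364, -0.003, 0.2459]
tool_rot: [[0.975, -0.204, 0.089], [-0.222, -0.893, 0.391], [0.0, -0.401, -0.916]]
ft_force: [-0.7, -2.2, -0.3]
opening: 1.0
```

```bash
python3 chk.py 10
```

```text
t 15.75 u -0.1488 v -0.0004 z 0.2459 phi 0.412 F [-2.32  0.2  -0.35] q [-0.26  0.25  1.71  0.44  1.23  1.37]
(np.float64(0.598), np.float64(0.936))
```

View pics/c10.png

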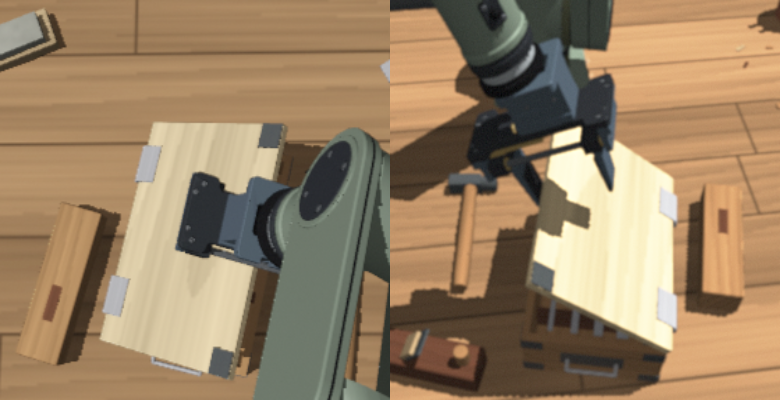

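>>> drive_tool:
  motion:
    - [[0,0.0035,0.002,0.01,0,0],[0,0.0035,0.002,0.01,0,0],[0,0.0035,0.002,0.01,0,0],[0,0.0035,0.002,0.01,0,0],[0,0.0035,0.0022,0.01,0,0],[0,0.0035,0.0022,0.01,0,0],[0,0.0035,0.0022,0.01,0,0],[0,0.0035,0.0022,0.01,0,0]]

```text
t: 16.52
eef_pos: [0.5321, -0.023, 0.2164]
tool_rot: [[0.975, -0.194, 0.107], [-0.222, -0.857, 0.465], [0.002, -0.477, -0.879]]
ft_force: [-1.3, -3.5, -0.3]
opening: 0.999
```

```bash
python3 chk.py 11; python3 -c "
from tr import *
print(tcp(.35),tcp(.25),tcp(.45))"
```

```text
t 16.52 u -0.1693 v -0.0007 z 0.2164 phi 0.497 F [-3.73  0.5  -0.33] q [-0.35  0.29  1.77  0.53  1.2   1.22]
(np.float64(0.434), np.float64(0.758))
(np.float64(-0.178435441661969), np.float64(0.20077191892030166), 0.538) (np.float64(-0.18680331714137166), np.float64(0.18088927205685584), 0.5880000000000001) (np.float64(-0.16803802971612986), np.float64(0.2197996561643936), 0.488)
```

View pics/c11.png

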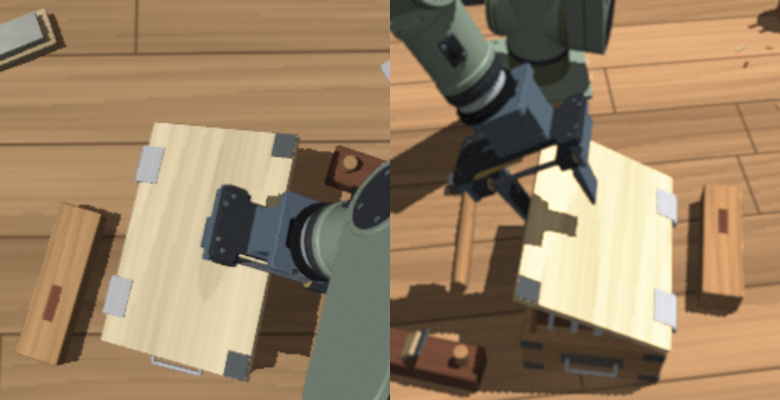

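>>> drive_tool:
  motion:
    - [[0,0.0032,0.0022,0.009,0,0],[0,0.0032,0.0022,0.009,0,0],[0,0.0032,0.0022,0.009,0,0],[0,0.0032,0.0022,0.009,0,0],[0,0.0032,0.0023,0.009,0,0],[0,0.0032,0.0023,0.009,0,0],[0,0.003,0.0023,0.009,0,0],[0,0.003,0.0023,0.009,0,0]]

```text
t: 17.28
eef_pos: [0.5291, -0.0373, 0.1851]
tool_rot: [[0.975, -0.185, 0.122], [-0.222, -0.819, 0.528], [0.003, -0.542, -0.84]]
ft_force: [-2.3, -3.1, -1.5]
opening: 1.002
```

```bash
python3 chk.py 12 -.1868,.1809,.588; python3 -c "
from tr import *
print(tcp(.3),tcp(.2),tcp(.1),tcp(0))"
```

```text
t 17.28 u -0.1839 v -0.0011 z 0.1851 phi 0.573 F [-3.52  1.57 -1.51] q [-0.41  0.34  1.82  0.62  1.18  1.08]
(np.float64(0.276), np.float64(0.5720000000000001))
t 17.28 u -0.1839 v -0.0011 z 0.1851 phi 0.573 F [-3.52  1.57 -1.51] q [-0.41  0.34  1.82  0.62  1.18  1.08]
to go: tool shift [-0.0011  0.0047  0.002 ] rot [0.0147 0.0012 0.0064]
(np.float64(-0.18287798961402285), np.float64(0.19092445279906525), 0.5630000000000001) (np.float64(-0.1902032451868926), np.float64(0.17069294211110642), 0.613) (np.float64(-0.1954009515230429), np.float64(0.14992483569745196), 0.663) (np.float64(-0.19843293613303642), np.float64(0.1288386549392313), 0.7130000000000001)
```

View pics/c12.png

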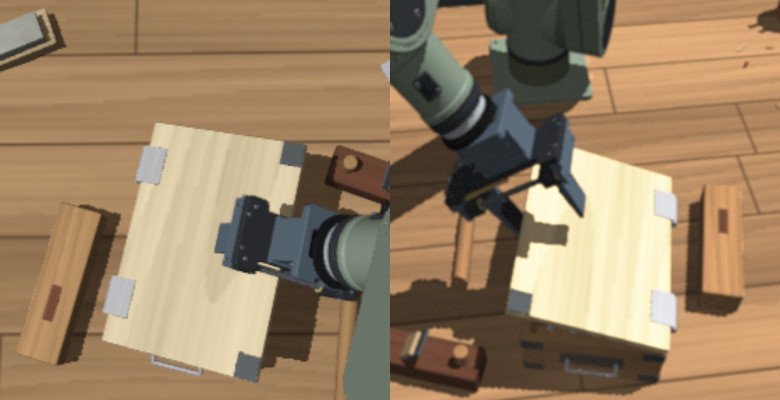

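>>> drive_tool:
  motion:
    - [[0,0.0025,0.0019,0.007,0,0],[0,0.0025,0.0019,0.007,0,0],[0,0.0025,0.0019,0.007,0,0],[0,0.0025,0.0019,0.007,0,0],[0,0.0025,0.0019,0.007,0,0],[0,0.0025,0.0019,0.007,0,0],[0,0.0025,0.0019,0.007,0,0],[0,0.0025,0.0019,0.007,0,0]]

```text
t: 18.05
eef_pos: [0.5274, -0.0453, 0.1591]
tool_rot: [[0.975, -0.178, 0.134], [-0.222, -0.785, 0.578], [0.002, -0.593, -0.805]]
ft_force: [-2.7, -3.1, -0.2]
opening: 1.001
```

```bash
python3 chk.py 13 -.1954,.150,.663
```

```text
t 18.05 u -0.1920 v -0.0012 z 0.1591 phi 0.635 F [-3.66  1.95 -0.21] q [-0.45  0.39  1.85  0.68  1.16  0.98]
(np.float64(0.15), np.float64(0.424))
t 18.05 u -0.1920 v -0.0012 z 0.1591 phi 0.635 F [-3.66  1.95 -0.21] q [-0.45  0.39  1.85  0.68  1.16  0.98]
to go: tool shift [-0.0013  0.0081  0.0053] rot [0.0279 0.0017 0.0061]
```

View pics/c13.png

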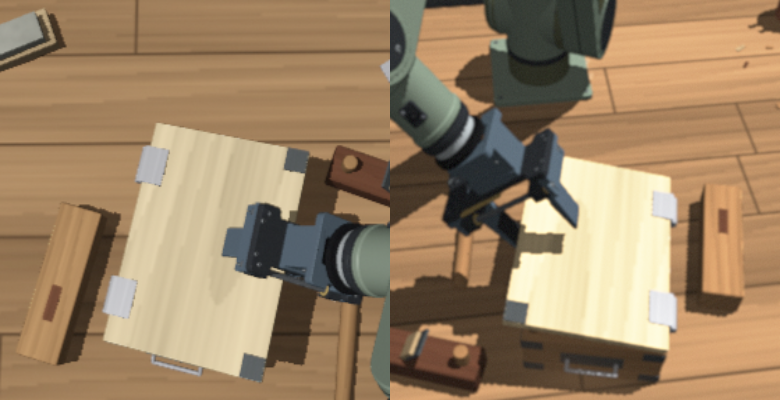

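>>> drive_tool:
  motion:
    - [[0,0.0015,0.0013,0.005,0,0],[0,0.0015,0.0013,0.005,0,0],[0,0.0015,0.0013,0.005,0,0],[0,0.0015,0.0013,0.005,0,0],[0,0.0015,0.0013,0.005,0,0],[0,0.0015,0.0013,0.005,0,0],[0,0.0015,0.0013,0.005,0,0],[0,0.0015,0.0013,0.005,0,0]]

```text
t: 18.82
eef_pos: [0.5266, -0.0487, 0.1419]
tool_rot: [[0.975, -0.172, 0.141], [-0.222, -0.76, 0.611], [0.002, -0.627, -0.779]]
ft_force: [-2.0, -2.6, -1.5]
opening: 1.0
```

```bash
python3 chk.py 14 -.1984,.1288,.713
```

```text
t 18.82 u -0.1956 v -0.0012 z 0.1419 phi 0.678 F [-3.03  1.4  -1.51] q [-0.48  0.42  1.87  0.72  1.16  0.91]
(np.float64(0.066), np.float64(0.338))
t 18.82 u -0.1956 v -0.0012 z 0.1419 phi 0.678 F [-3.03  1.4  -1.51] q [-0.48  0.42  1.87  0.72  1.16  0.91]
to go: tool shift [-0.0013  0.0104  0.0085] rot [0.035  0.0022 0.0061]
```

View pics/c14.png

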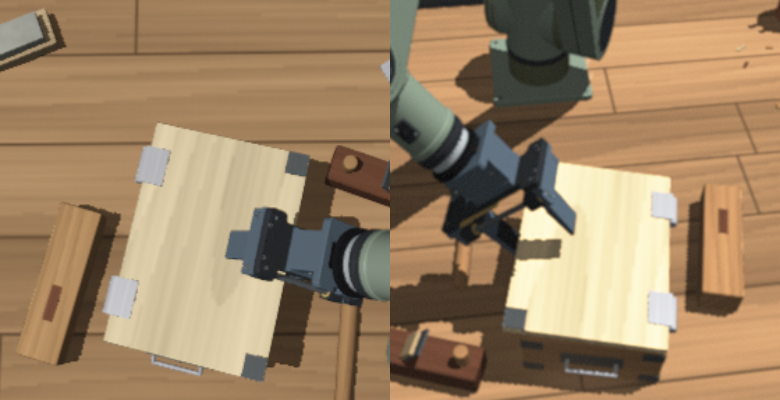

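>>> drive_tool:
  motion:
    - [[0,0.001,0.0009,0.003,0,0],[0,0.001,0.0009,0.003,0,0],[0,0.001,0.0009,0.003,0,0],[0,0.001,0.0009,0.003,0,0],[0,0.001,0.0009,0.003,0,0],[0,0.001,0.0009,0.003,0,0],[0,0.001,0.0009,0.003,0,0],[0,0.001,0.0009,0.003,0,0]]

```text
t: 19.58
eef_pos: [0.5263, -0.0501, 0.1304]
tool_rot: [[0.975, -0.168, 0.145], [-0.222, -0.743, 0.631], [0.002, -0.648, -0.762]]
ft_force: [-2.2, -3.9, -2.2]
opening: 0.997
```

```bash
python3 chk.py - -.1984,.1288,.713
```

```text
t 19.58 u -0.1970 v -0.0012 z 0.1304 phi 0.704 F [-4.25  1.22 -2.21] q [-0.49  0.45  1.89  0.75  1.16  0.86]
(np.float64(0.012), np.float64(0.26))
t 19.58 u -0.1970 v -0.0012 z 0.1304 phi 0.704 F [-4.25  1.22 -2.21] q [-0.49  0.45  1.89  0.75  1.16  0.86]
to go: tool shift [-0.0012  0.002   0.0003] rot [0.0086 0.0024 0.0061]
```

>>> drive_tool:
  motion:
    - [[0,0.001,0.0006,0.001,0,0],[0,0.001,0.0006,0.001,0,0],[0,0.001,0.0006,0.001,0,0],[0,0.001,0.0005,0.001,0,0],[0,0.001,0.0005,0.001,0,0],[0,0.001,0.0005,0.001,0,0]]

```text
t: 20.08
eef_pos: [0.528, -0.0509, 0.1255]
tool_rot: [[0.975, -0.165, 0.151], [-0.224, -0.735, 0.64], [0.005, -0.657, -0.753]]
ft_force: [0.7, -0.4, -0.5]
opening: 1.0
```

```bash
python3 chk.py 15 -.1984,.1288,.713
```

```text
t 20.08 u -0.1974 v -0.0031 z 0.1255 phi 0.718 F [-0.21 -0.78 -0.47] q [-0.5   0.46  1.89  0.77  1.15  0.84]
(None, np.float64(0.23600000000000002))
t 20.08 u -0.1974 v -0.0031 z 0.1255 phi 0.718 F [-0.21 -0.78 -0.47] q [-0.5   0.46  1.89  0.77  1.15  0.84]
to go: tool shift [-0.0031 -0.0015 -0.0032] rot [-0.0045 -0.0012  0.0065]
```

View pics/c15.png

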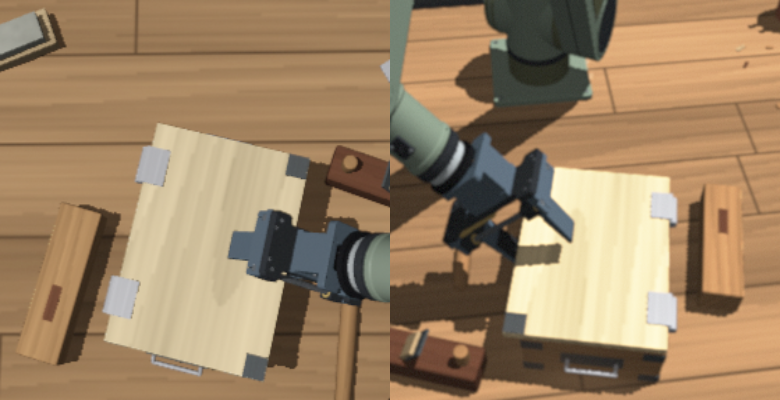

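>>> drive_tool:
  motion:
    - [[0,0.002,0,0,0,0],[0,0.003,0,0,0,0],[0,0.003,0,0,0,0],[0,0,-0.005,0,0,0],[0,0,-0.01,0,0,0],[0,0,-0.015,0,0,0],[0,0,-0.02,0,0,0],[0,0,-0.03,0,0,0],[0,0,-0.03,0,0,0],[0,0,-0.03,0,0,0],[0,0,-0.02,0,0,0],[0,0,0,0,0,0],[0,0,0,0,0,0]]

```text
t: 21.27
eef_pos: [0.4992, -0.1681, 0.2495]
tool_rot: [[0.974, -0.168, 0.15], [-0.225, -0.737, 0.637], [0.004, -0.655, -0.756]]
ft_force: [0.2, 0.6, 0.0]
opening: 0.999
```

```bash
python3 chk.py -
python3 - <<'E'
from bench import manip
import cv2
for n in("scene","top"):
    cv2.imwrite(f"pics/{n}9.png",manip.snapshot(n)["image"][:,:,::-1])
E
```

```text
t 21.27 u -0.3180 v -0.0018 z 0.2495 phi 0.714 F [ 0.65 -0.07  0.04] q [-0.7   0.38  1.65  0.63  1.5   0.93]
(None, None)
```

View pics/scene9.png

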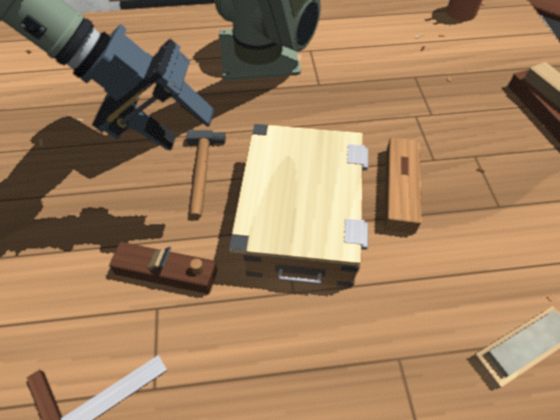

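View pics/top9.png

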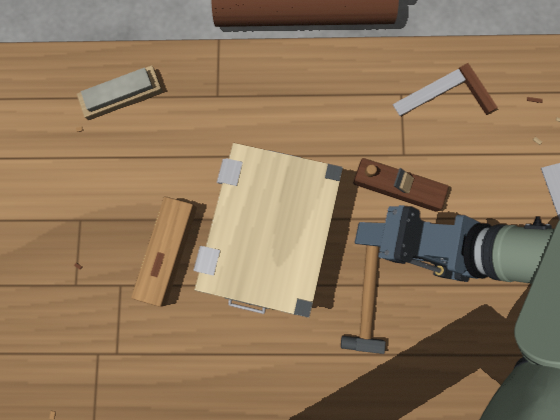

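Run:
```python
from h import *
for p in((342,166),(313,315)):
    q=plane("top",p,.102)-H;print(q@ex,q@ey)
print(tri((342,166),(231,248)),tri((313,315),(255.5,125)))
import cv2
a=cv2.imread("pics/scene0.png").astype(int);b=cv2.imread("pics/scene9.png").astype(int)
for n,r in(("plane",(240,295,105,220)),("hammer",(150,218,188,212))):
    print(n,np.abs(a-b)[r[0]:r[1],r[2]:r[3]].mean())
c=cv2.imread("pics/scene9.png")[110:290,215:385];cv2.imwrite("pics/z9.png",cv2.resize(c,None,fx=3.3,fy=3.3,interpolation=cv2.INTER_CUBIC))
```

```text
-0.22268943409760256 -0.14789150896032535
-0.22931093662878424 0.14623197817032138
(array([ 0.6622, -0.107 ,  0.1061]), np.float64(0.0021810765684392463)) (array([ 0.3759, -0.0428,  0.1047]), np.float64(0.010112270986521368))
plane 17.03499341238472
hammer 14.429738562091503
```

View pics/z9.png

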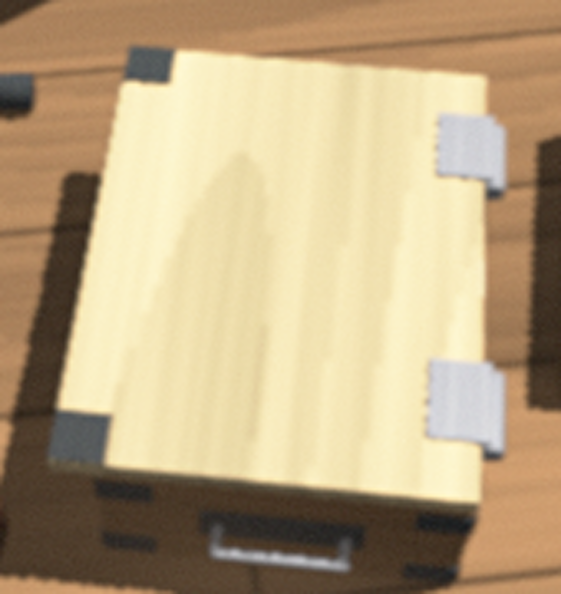

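Run:
```python
import cv2,numpy as np
for cam,rs in(("top",{"plane":(155,212,350,455),"hammerhead":(333,356,338,390),"billet":(195,0,0,0)}),("scene",{"plane":(240,295,105,220),"hammer":(128,218,185,228)})):
    a=cv2.imread(f"pics/{cam}0.png",0);b=cv2.imread(f"pics/{cam}9.png",0)
    for n,(r0,r1,c0,c1) in rs.items():
        if r1==0: continue
        m=cv2.matchTemplate(b[r0-8:r1+8,c0-8:c1+8],a[r0:r1,c0:c1],cv2.TM_CCOEFF_NORMED);_,v,_,l=cv2.minMaxLoc(m);print(cam,n,round(v,3),l[0]-8,l[1]-8)
# billet: compare visible low end
a=cv2.imread("pics/top0.png",0);b=cv2.imread("pics/top9.png",0)
r0,r1,c0,c1=292,310,130,165
m=cv2.matchTemplate(b[r0-8:r1+8,c0-8:c1+8],a[r0:r1,c0:c1],cv2.TM_CCOEFF_NORMED);_,v,_,l=cv2.minMaxLoc(m);print("billet",v,l[0]-8,l[1]-8)
```

```text
top plane 0.861 0 0
top hammerhead 0.999 0 0
scene plane 0.892 0 0
scene hammer 0.929 0 0
billet 0.9991279244422913 0 0
```

Nothing else has moved, and the lid looks shut. I'm handing the job in.

```bash
python3 -c "
from bench import manip
print(manip.close_job())"
```

```text
the job is handed in; nothing more can be done
None
```

The tool case is shut, and I handed the job in at about 21 s of the 51 s allowed.

**What I did:** I put the open jaws over the free edge of the lid without gripping it. The rear finger nudged the lid from about 1.68 rad to about 1.28 rad. From there it toppled on its own at a measured 0.1 to 0.35 rad/s. The front finger was already moving down and caught it softly at about 0.65 rad. I then eased it down, slowing to under 0.1 rad/s at the end, and backed the gripper well clear.

**Last checks:**
- **Shut:** The load on the finger read about 4 N in the last step before the lid met the rim, and about 0 N once the lid rested on it. In the pictures the free edge overhangs the front wall by 23 to 29 mm, against 25 mm expected.
- **Edge height:** The lid's outer face at the free edge measured 105 to 106 mm high, against 102 mm when fully shut. That is within the accuracy of the two-camera fix, but one of the two corners was poor: its two sight lines missed each other by 10 mm. These pictures cannot rule out a gap of a few millimetres.
- **Other objects:** The plane, the hammer and the block of timber all show zero pixels of shift from the first pictures. The plane's match scores (0.86 to 0.89) and one of the hammer's (0.93) are lower than the rest, probably because the arm's shadow changed.
- **Contact:** Wrist force readings stayed at about 5 N or less, and no contact was felt on the way out.

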